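Proof pull on a thumb insert in the bench pull tester

TASK

The thumb insert clamped in the bench pull tester needs its heavy proof pull. Wind the tester's black setting wheel one full turn clockwise by its orange crank knob, so the knob ends up where it started and the yellow pointer has moved out; then pull the red handle out until its white index line is level with the yellow pointer, hold it there for two seconds without ever pulling well past the pointer, and ease it back fully home without letting it snap back. Leave the loose things around the tester where they are.

Things in the scene. Friction and masses are not known exactly. Their poses are not given: they have to be found in the camera images.
- tester: bench pull tester, bolted down: grey base plate 170 x 460 x 12 mm, everything fixed on it lower than 65 mm. Origin at the centre of the plate's underside, z up. The red handle is pulled along its -y axis; the wheel's axis is at y = +155 mm, the pointer's rail at x = +66 mm; the clamped white insert and steel spring tube lie at x = 0, y = +82 to -52 mm
- wheel_center (a point): point on the setting wheel's upright axis (at x = 0, y = +155, z = 62 mm of the tester): top of the hub. Black wheel 130 mm in diameter, its top face at z = 57 mm, hub top at 62 mm
- wheel (a joint): turn of the setting wheel, rad, growing CLOCKWISE as seen from above; at 0 the crank knob lies on the tester's -x side of the wheel's axis. Starts within +-1.4; stays where it is left; drag about 1 N at the knob; stops at -1.8 and 9 rad. One full turn clockwise = +6.28. The knob must end within 20 mm of where it started
- crank_grip (a point): grasp point on the axis of the orange crank knob, 92 mm above the bench. Knob upright, 26 mm in diameter there, from 58 to 112 mm above the bench, 50 mm off the wheel's axis; it spins freely on its own pin, so the gripper need not turn
- pointer (a joint): place of the yellow pointer, m: the travel of the red handle at which its index line is level with the pointer. Geared to the wheel: 0.035 + 0.00557 x wheel, that is 35 mm further out per clockwise turn
- pointer_tip (a point): tip of the yellow pointer's 4 mm wide nose, 35 mm above the bench; it points to the red handle's path (the tester's -x)
- slide (a joint): travel of the red handle, m: 0 = fully home, at most 0.105. Sprung: it takes about 3 N at home and 150 N per metre more (13 to 15 N at the pointer), lightly damped; let go, it snaps home
- index (a point): outer end of the white index line, 4 mm wide, on the red handle's side arm, 35 mm above the bench. Level with the pointer when it has the same y as pointer_tip in the tester's frame. Axes as the tester's
- handle_grip (a point): grasp point of the red handle, 85 mm above the bench: an upright tab 62 mm wide across the pull (tester x), 14 mm thick along the pull (tester y), its top 100 mm and its underside 30 mm above the bench. Can be grasped from above, fingers before and behind it along the pull; its rod (top at 46 mm) runs back under the fingers into the spring tube 41 mm away
- insert_a: loose white thumb insert, a tube 40 mm in diameter and 75 mm tall, standing; origin at the centre of its underside; leave alone
- insert_b: second such white thumb insert, standing; leave alone
- sleeve: loose bronze bushing sleeve, 52 mm in diameter, 65 mm tall, standing; origin at the centre of its underside; leave alone
- plug: loose yellow polymer hole plug, flange 72 mm in diameter, 50 mm tall; origin at the centre of its underside; leave alone
- tap_handle: loose chrome tap handle, a bar 190 mm long lying along its x axis, 28 mm high; origin under its middle; leave alone
- driver: loose screwdriver, 190 mm long, lying along its x axis; leave alone

How it is judged:
By the outcome, as a careful person would: the job done as asked, in the order asked, and still so for the second after the job is handed in, with the robot touching nothing.
It also fails if it takes over 72 s, if anything falls off the work surface, if the arm or the gripper's body presses on something with over 40 N, if the wrist force passes 120 N, or if a joint passes its speed limit or range.

ROBOT

A 6-joint arm with a two-finger parallel gripper is mounted at the origin on the work surface. World frame = base frame: x ahead of the robot, y to its left, z up, the work surface at z = 0. Lengths are in m, angles in degrees, forces in N, time in s.
With the tool pointing down it reaches from about 0.4 to 0.825 m from the base axis. Payload 7 kg.
Tool frame: the origin (TCP) lies midway between the tips of the shut fingers; the grasp point (between the pads) lies ctrl.grasp_offset behind it (ctrl.grasp_offset is the distance from the TCP to the grasp point, in m); z points along the fingers, y is the line along which they close (so a half turn about z gives the same grasp; the last joint's range is limited). The gripper opens to 88 mm and grips with 3 to 60 N. Pads are 19 mm wide; open, the fingers measure 130 mm over their backs; the gripper's body (78 mm by 193 mm) begins 47 mm behind the grasp point.
Start: joints at [79.819, 20.546, 0.682, 0, -70.136, -16.507], TCP at [0.303, 0.603, 0.227] pointing down, gripper open.
Joint ranges: [-176.03, 176.03], [-82.01, 121.73], [-58.28, 71.71], [-173.87, 95.51], [-174.79, -0.11], [-173.66, 173.66]. Speed limits (degrees/s): [136.94, 136.94, 172.46, 180, 180, 180].

INTERFACE

Orientations are given as [roll, pitch, yaw] about the fixed x, y, z axes, in that order (R = Rz(yaw) Ry(pitch) Rx(roll)).
In Python, from plant import ctrl gives the robot as it stands. The module is installed in compiled form; this text tells all that it offers.
- The arm moves only by the tool send_rows, never from a script. Its argument "increments" is a list that holds one entry, the list of rows, each a list of 4 numbers: the shift along the world's x, y, z normalised to -1 to 1, where 1 is 0.2 m, then the turn about the world's z normalised to -1 to 1, where 1 is 1.5 rad. In form: [[[x, y, z, roll], ...]]. A call has 1 to 12 rows; each row is the pose to reach, as a shift and turn from the pose commanded when the call began; what a row does not reach only later rows make up. A row lasts 1/8 s, in which the tool goes at most 62.5 mm and 10.7 degrees, less where a joint would pass 70% of its speed; a pose out of reach is approached as far as the arm can. A call with a number of a shift or a turn outside -1 to 1 is refused whole. A call with a gripper value outside its range is refused whole. "jaw" is the opening, from 0 (shut) to 1 (fully open), set as the call begins (left out, the last holds). The fingers move at their own pace and stop on an object; the grip force is fixed at half the most. Time passes only in rows, so rows that repeat a pose let the fingers close. It gives the time, the measured TCP pose, the force, the opening and the grip force at its end, in the units of the state.
- ctrl.get_obs(): the state, without advancing time (a new reading comes with each control period).
- ctrl.snapshot(name): name is "scene" or "side" or "wrist"; returns the picture (480x640x3 uint8, red, green, blue); there is no depth.
- ctrl.calibration(name): a dict with "mtx" (3x3 intrinsics, pixels), "eye" and "attitude" of the camera in the world. Camera axes: x right, y up, looking along -z (the intrinsics and any distortion apply to the point x, -y, -z); pixel columns grow to the right and rows downward; lengths in m; the calibration is good to about 2 mm. A picture is of the moment at which its call begins: read the wrist's pose just before it. calibration takes no time and is no camera call; for the wrist camera it gives the pose at the moment of the call.
- ctrl.close_job(): hands the job in; it is judged then, once.
Trained networks look in the newest picture that a camera, given by its name, has taken for a name from the list of things; names that differ only in an ending like _2 or _b are one class to them, and where a whole thing is asked for, a point or a joint stands for the part that bears it (a point fixed in the world has none). Each returns a list of dicts, best first, with "conf" (0 to 1); they miss things now and then, are a little off and sometimes report something else, mostly with a low value. They report only what shows in the picture. A call takes as long as a camera call.
- ctrl.trace(thing, camera): "mask" (480x640 bool, what is visible of it) and "bbox" ([left, top, right, bottom] in pixels, round what is visible of it).
- ctrl.spot_point(thing, camera): "pixel" ([row, column] in pixels: a listed point, or the origin of a listed thing).
The state is a dict: "clock": time; "joint_pos": joint angles; "qvel": joint speeds; "tau": joint torques, N m; "tool_pos": TCP position; "orientation": TCP orientation; "force": force on the tool from outside, world axes, zero at the start; "moment": the same for the moment, N m; "opening": finger opening in m; "gripper_force": force on a finger pad.
Only numpy, scipy, OpenCV 4.12 (cv2) and the standard library are available. Lean on these libraries where they do the work, as an engineer would, in place of code of your own. Each camera call takes 0.05 s, during which the arm holds its last target. There are 200 camera calls.

## Working session

There is one attempt and no reset: what is moved stays moved. The work goes in short steps, Python scripts to look and compute and a tool call to move; the robot and the scene stay as the last step left them, time stands still between calls to the robot, and variables do not carry over. Pictures are saved under pics/ and viewed, at most 10 in all, crops included, and the job is handed in when it is done.

Besides the shell and the picture viewer there is one more tool, called after "Request:" in YAML: its name, and indented under it one key for each argument. send_rows: Moves the arm, as the interface text tells. Its arguments: {"type":"object","properties":{"increments":{"type":"array"},"jaw":{"type":"number"}},"required":["increments"]}

```bash
mkdir -p pics; cat > h.py <<'E'
import numpy as np, cv2
from scipy.spatial.transform import Rotation as R
from plant import ctrl
def snap(n,f=None):
    im=ctrl.snapshot(n)
    if f: cv2.imwrite('pics/'+f,im[:,:,::-1])
    return im
def ray(c,px):
    K=np.array(c['mtx']);A=np.array(c['attitude'])
    if A.shape!=(3,3): print('att',A); A=R.from_euler('xyz',A,degrees=True).as_matrix()
    d=np.linalg.inv(K)@[px[1],px[0],1]; d=A@np.array([d[0],-d[1],-d[2]])
    return np.array(c['eye']),d
def at_z(c,px,z):
    e,d=ray(c,px); return e+d*(z-e[2])/d[2]
H=dict(wheel_center=.062,crank_grip=.092,pointer_tip=.035,index=.035,handle_grip=.085,tester=0,insert_a=0,sleeve=0,plug=0,tap_handle=0,driver=0)
E
python3 - <<'E'
from h import *
print({k:v for k,v in ctrl.get_obs().items()}, ctrl.grasp_offset)
for n in ['scene','side','wrist']:
    c=ctrl.calibration(n); print(c)
    snap(n,n+'0.png')
    for t,z in H.items():
        for r in ctrl.spot_point(t,n)[:3]: 
            if r['conf']>.3: print(n,t,round(r['conf'],2),np.round(r['pixel']),at_z(c,r['pixel'],z).round(4))
E
```

```text
{'clock': 0.0, 'joint_pos': array([ 7.98186228e+01,  2.05913440e+01,  6.33007383e-01, -2.24429752e-02,
       -7.01347731e+01, -1.65078856e+01]), 'qvel': array([ 0.04840474, -0.03231311,  0.04105084, -0.04957521,  0.0231049 ,
       -0.04725313]), 'tau': array([ 1.01264664e-03, -5.82710230e+01,  2.93047392e+01,  6.99697226e+00,
        6.80483630e-03, -1.60551522e-04]), 'tool_pos': array([0.3029564 , 0.60263718, 0.22561058]), 'orientation': array([ 1.79904733e+02, -6.23171524e-03, -2.66969011e+01]), 'force': array([ 1.13011227, -0.3926342 ,  0.08565035]), 'moment': array([-0.00809649,  0.0450032 ,  0.02670193]), 'gripper_force': 0.0, 'opening': 0.08758554721305689} 0.0188
{'mtx': array([[461.32938883,   0.        , 321.10390668],
       [  0.        , 461.32938883, 240.46611489],
       [  0.        ,   0.        ,   1.        ]]), 'eye': array([0.92236079, 0.09135256, 0.67407968]), 'attitude': array([ 31.66096556,   0.36875989, 114.11219759])}
att [ 31.66096556   0.36875989 114.11219759]
scene wheel_center 0.63 [281. 445.] [0.5688 0.1295 0.062 ]
att [ 31.66096556   0.36875989 114.11
[... 2863 characters left out ...]
 -0.043   0.    ]
att [ 47.76738186   0.38446935 -13.61100165]
side sleeve 0.58 [297. 402.] [ 0.6826 -0.1035  0.    ]
att [ 47.76738186   0.38446935 -13.61100165]
side plug 0.62 [224. 392.] [0.7338 0.0809 0.    ]
att [ 47.76738186   0.38446935 -13.61100165]
side tap_handle 0.62 [237. 229.] [0.4121 0.1218 0.    ]
att [ 47.76738186   0.38446935 -13.61100165]
side driver 0.87 [464. 284.] [ 0.4379 -0.3275  0.    ]
{'mtx': array([[362.31231887,   0.        , 317.00212421],
       [  0.        , 362.31231887, 234.00927384],
       [  0.        ,   0.        ,   1.        ]]), 'eye': array([0.37483378, 0.56631925, 0.3860124 ]), 'attitude': array([-1.71085627e+01,  8.50273068e-03, -1.16696102e+02])}
```

View pics/scene0.png

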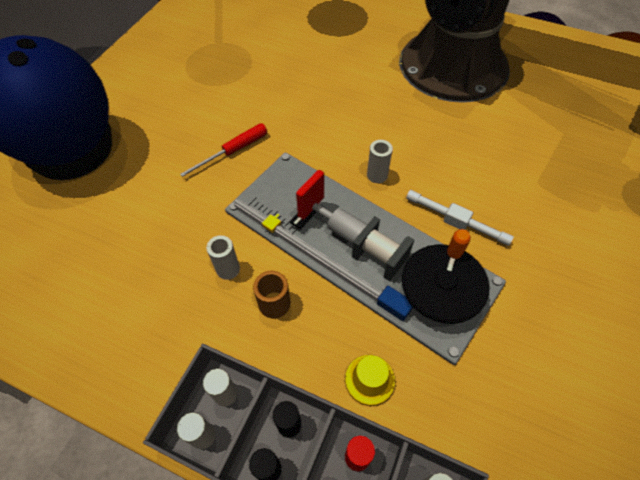

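View pics/side0.png

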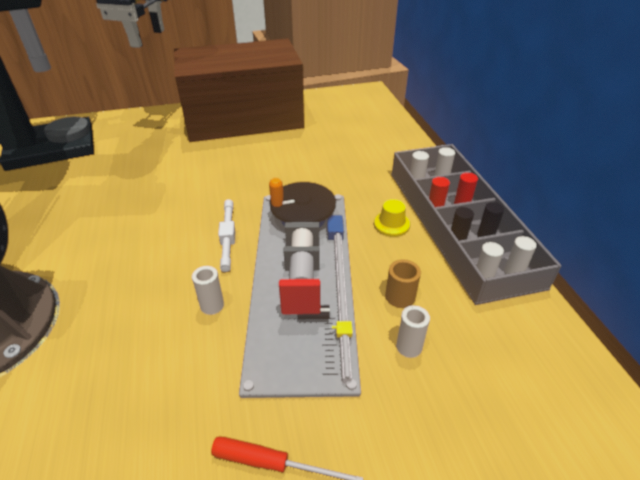

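Both pictures show the tester clearly. In the scene view the knob is at (row 240, col 459), the handle at (190, 310) and the pointer at (222, 272). The plate corners are visible. Next I fit the tester pose.

```bash
sed -i "s/print('att',A); //" h.py; cat >> h.py <<'E'
def tri(obs):
    A=np.zeros((3,3));b=np.zeros(3);L=[]
    for c,px in obs:
        e,d=ray(c,px);d/=np.linalg.norm(d);P=np.eye(3)-np.outer(d,d);A+=P;b+=P@e;L.append((e,P))
    x=np.linalg.solve(A,b); return x,[np.linalg.norm(P@(x-e)) for e,P in L]
E
python3 - <<'E'
from h import *
from scipy.optimize import least_squares
C={n:ctrl.calibration(n) for n in ['scene','side']}
for n in C: snap(n)
for t in ['wheel_center','crank_grip','pointer_tip','index','handle_grip']:
    o=[]
    for n in C:
        r=ctrl.spot_point(t,n)
        if r: o.append((C[n],r[0]['pixel']))
    if len(o)==2:
        x,e=tri(o); print(t,x.round(4),np.round(e,4), H[t])
# fit plate rect to tester outline + corners
pts=[]
for n in C:
    r=ctrl.trace('tester',n)
    if r:
        m=r[0]['mask'].astype(np.uint8); print(n,r[0]['conf'],r[0]['bbox'],m.sum())
        cv2.imwrite(f'pics/mask_{n}.png',m*255)
cn={'scene':[(157,285),(208,228),(357,459),(281,505)],'side':[(393,242),(393,358)]}
for n in cn:
    for p in cn[n]: print(n,p,at_z(C[n],p,.012).round(4))
E
```

```text
wheel_center [0.5653 0.0108 0.1221] [0.0299 0.0299] 0.062
crank_grip [0.512  0.1281 0.0926] [0.001 0.001] 0.092
pointer_tip [ 0.543  -0.1613  0.034 ] [0.0009 0.0009] 0.035
index [ 0.5483 -0.1297  0.0346] [0.002 0.002] 0.035
handle_grip [ 0.5134 -0.1515  0.0548] [0.0361 0.0361] 0.085
scene 0.95 [223.0, 150.3, 505.2, 365.5] 25018
side 0.83 [241.4, 178.6, 361.2, 398.0] 21377
scene (157, 285) [ 0.4092 -0.2181  0.012 ]
scene (208, 228) [ 0.5565 -0.2571  0.012 ]
scene (357, 459) [0.6521 0.1857 0.012 ]
scene (281, 505) [0.502  0.2199 0.012 ]
side (393, 242) [ 0.399 -0.225  0.012]
side (393, 358) [ 0.5547 -0.2633  0.012 ]
```

```bash
cat > fit.py <<'E'
from h import *
from scipy.optimize import minimize
C={n:ctrl.calibration(n) for n in ['scene','side']}
def proj(c,P):
    A=R.from_euler('xyz',c['attitude'],degrees=True).as_matrix()
    q=(P-np.array(c['eye']))@A; q=q*[1,-1,-1]; u=q@np.array(c['mtx']).T
    return u[:,:2]/u[:,2:]
def box(x0,x1,y0,y1,z0,z1): return np.array([[x,y,z] for x in(x0,x1) for y in(y0,y1) for z in(z0,z1)])
def cyl(x,y,r,z0,z1): a=np.linspace(0,6.28,40); return np.array([[x+r*np.cos(t),y+r*np.sin(t),z] for t in a for z in(z0,z1)])
def T(p,P):
    c,s=np.cos(p[2]),np.sin(p[2]); return P@np.array([[c,s,0],[-s,c,0],[0,0,1]])+[p[0],p[1],0]
if __name__=='__main__':
    M={n:cv2.imread(f'pics/mask_{n}.png',0)>0 for n in C}
    def cost(v,full=False):
        p=(v[0]/100,v[1]/100,np.radians(v[2])); t=0;s=4
        for n in C:
            im=np.zeros((480,640),np.uint8)
            for P in (box(-.085,.085,-.23,.23,0,.012),cyl(0,.155,.065,.04,.057),box(-.031,.031,v[3]/100-.007,v[3]/100+.007,.03,.1)):
                cv2.fillConvexPoly(im,cv2.convexHull((proj(C[n],T(p,P))*16).round().astype(np.int32)),1,shift=4)
            d=(im>0)!=M[n]; t+=d.sum()
            if full: print(n,d.sum())
        return t
    S=[[53,-2,-13,-9.5]]+[list(np.add([53,-2,-13,-9.5],o)) for o in np.diag([1,1,2,1])]
    r=minimize(cost,S[0],method='Nelder-Mead',options=dict(initial_simplex=S,xatol=.005,fatol=1))
    print(r.x,r.fun); cost(r.x,True); p=(r.x[0]/100,r.x[1]/100,np.radians(r.x[2]))
    print('wheel c',T(p,np.array([[0,.155,.062]])),'handle',T(p,np.array([[0,r.x[3]/100,.085]])))
    inv=lambda P:(np.array(P)-[p[0],p[1],0])@T((0,0,p[2]),np.eye(3)).T
    for k,P in dict(knob=[.512,.1281,.0926],ptr=[.543,-.1613,.034],idx=[.5483,-.1297,.0346]).items(): print(k,inv(P).round(4))
E
python3 fit.py
```

```text
[ 52.84383475  -1.83500306 -12.8273088   -9.04187576] 1494.0
scene 1025
side 469
wheel c [[0.5628504  0.13278173 0.062     ]] handle [[ 0.50836418 -0.10651227  0.085     ]]
knob [-0.0485  0.1391  0.0926]
ptr [ 0.0459 -0.1361  0.034 ]
idx [ 0.0441 -0.1042  0.0346]
```

Request:
send_rows:
  increments:
    - [[0.08,-0.2,0,0.04],[0.18,-0.42,0,0.09],[0.28,-0.66,0,0.13],[0.38,-0.9,0,0.161],[0.42,-0.98,0,0.161]]
  jaw: 1

```text
clock: 3.12
tool_pos: [0.3879, 0.4048, 0.2272]
orientation: [-180.0, -0.0, -12.9]
force: [-0.4, 0.9, 0.5]
opening: 0.0874
gripper_force: 0.0
```

Request:
send_rows:
  increments:
    - [[0.1,-0.23,0,0],[0.2,-0.46,0,0],[0.3,-0.69,0,0],[0.4,-0.9,0,0],[0.43,-0.98,0,0],[0.43,-0.98,0,0]]

```text
clock: 3.88
tool_pos: [0.4736, 0.2107, 0.2267]
orientation: [-180.0, -0.0, -13.0]
force: [-0.0, 0.2, -0.8]
opening: 0.088
gripper_force: 0.0
```

```bash
cat > look.py <<'E'
from h import *
import sys
o=ctrl.get_obs(); print(o['clock'],o['tool_pos'].round(4),o['orientation'].round(2),o['force'].round(2),o['opening'])
things=sys.argv[2:]
C={n:ctrl.calibration(n) for n in ['scene','side','wrist']}
for n in C: snap(n,f'{n}{sys.argv[1]}.png')
for t in things:
    ob=[]
    for n in C:
        r=ctrl.spot_point(t,n)
        if r and r[0]['conf']>.4: ob.append((C[n],r[0]['pixel'])); print(t,n,round(r[0]['conf'],2),np.round(r[0]['pixel'],1),at_z(C[n],r[0]['pixel'],H[t]).round(4))
    if len(ob)>1: x,e=tri(ob); print('  tri',x.round(4),np.round(e,4))
E
python3 look.py 1 crank_grip wheel_center handle_grip
```

```text
3.875 [0.4736 0.2107 0.2267] [-1.7998e+02 -1.0000e-02 -1.2960e+01] [-0.01  0.25 -0.78] 0.08796509451366234
crank_grip scene 0.97 [240.3 462.9] [0.5111 0.133  0.092 ]
crank_grip side 0.69 [190.8 277.4] [0.5146 0.1218 0.092 ]
crank_grip wrist 0.76 [149.9 404. ] [0.516  0.1294 0.092 ]
  tri [0.5141 0.13   0.0898] [0.0048 0.0033 0.002 ]
wheel_center scene 0.74 [278.4 445.2] [0.5653 0.1285 0.062 ]
wheel_center side 0.59 [200.6 302.5] [0.561  0.1202 0.062 ]
wheel_center wrist 0.57 [ 89.2 388.9] [0.5641 0.1276 0.062 ]
  tri [0.5631 0.1276 0.0571] [0.0013 0.001  0.0015]
handle_grip scene 0.73 [184.4 309.7] [ 0.5023 -0.1211  0.085 ]
```

Request:
send_rows:
  increments:
    - [[0.05,-0.12,0,0],[0.15,-0.3,-0.05,0],[0.2,-0.405,-0.2,0],[0.2,-0.405,-0.4,0],[0.2,-0.405,-0.48,0],[0.2,-0.405,-0.48,0]]

```text
clock: 5.22
tool_pos: [0.5129, 0.13, 0.1301]
orientation: [179.9, 0.1, -12.8]
force: [-0.8, 0.6, 0.7]
opening: 0.0875
gripper_force: 0.0
```

```bash
python3 look.py 2 crank_grip
```

```text
5.225 [0.5129 0.13   0.1301] [ 1.7991e+02  7.0000e-02 -1.2830e+01] [-0.76  0.6   0.65] 0.08747801036583769
crank_grip scene 0.57 [241.9 461.1] [0.5148 0.1313 0.092 ]
crank_grip side 0.65 [190.4 277. ] [0.5141 0.1232 0.092 ]
crank_grip wrist 0.68 [264.3 319.1] [0.5134 0.1278 0.092 ]
  tri [0.5133 0.1294 0.0888] [0.0022 0.0018 0.0018]
```

View pics/wrist2.png

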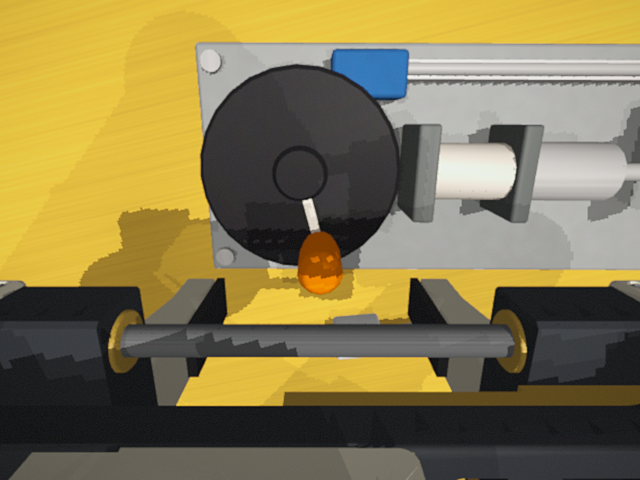

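The wrist view shows the knob centred between the fingers at (265, 320) and the hub at (172, 300). The plate edge is horizontal in the image, so the tool yaw matches the tester.

Request:
send_rows:
  increments:
    - [[0,0,-0.1,0],[0,0,-0.2,0],[0.0,0,-0.28,0],[0.0,0,-0.285,0]]

```text
clock: 6.02
tool_pos: [0.5128, 0.1299, 0.0732]
orientation: [179.9, 0.1, -12.8]
force: [0.2, 0.4, 0.8]
opening: 0.0876
gripper_force: 0.0
```

Request:
send_rows:
  increments:
    - [[0,0,0,0],[0,0,0,0],[0,0,0,0],[0,0,0,0],[0,0,0,0],[0,0,0,0]]
  jaw: 0

```text
clock: 6.78
tool_pos: [0.5132, 0.1301, 0.0736]
orientation: [-180.0, -0.0, -12.9]
force: [0.6, -0.7, -0.3]
opening: 0.0334
gripper_force: 0.0
```

```bash
python3 - <<'E'
from h import *
o=ctrl.get_obs(); print(o['clock'],o['tool_pos'].round(4),o['force'].round(2),o['opening'],o['gripper_force'])
c=ctrl.calibration('wrist'); snap('wrist','wrist3.png')
for t in ('wheel_center','wheel'):
  for r in (ctrl.spot_point(t,'wrist') if t!='wheel' else ctrl.trace(t,'wrist'))[:2]:
    if t=='wheel':
        m=r['mask'];print(r['conf'],r['bbox'])
    else: print(r['conf'],r['pixel'],at_z(c,r['pixel'],.062))
E
```

```text
6.775 [0.5132 0.1301 0.0736] [ 0.56 -0.7  -0.26] 0.033374276107642195 0.0
0.77 [188.8, 290.6] [0.56475413 0.13037798 0.062     ]
0.65 [161.1, 39.8, 427.1, 359.9]
```

View pics/wrist3.png

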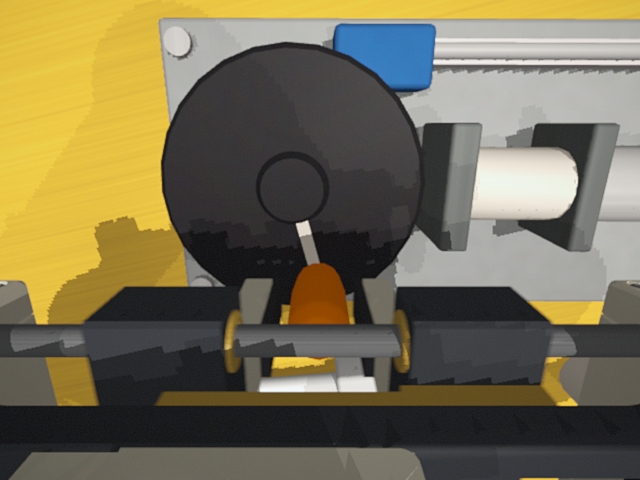

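The fingers are closing on the knob, with the hub at (188, 292). I'll let them seat, then turn a quarter at a time and check the force.

Request:
send_rows:
  increments:
    - [[0,0,0,0],[0,0,0,0],[0,0,0,0],[0,0,0,0]]

```text
clock: 7.42
tool_pos: [0.5131, 0.13, 0.0735]
orientation: [180.0, 0.0, -12.9]
force: [0.3, -1.2, 0.7]
opening: 0.0253
gripper_force: 30.0
```

Request:
send_rows:
  increments:
    - [[0.0085,0.065,0,0],[0.0335,0.125,0,0],[0.073,0.177,0,0],[0.125,0.2165,0,0],[0.185,0.2415,0,0],[0.25,0.25,0,0]]

```text
clock: 8.18
tool_pos: [0.5645, 0.181, 0.0735]
orientation: [-180.0, -0.0, -12.8]
force: [-2.2, 0.3, 1.9]
opening: 0.0249
gripper_force: 30.0
```

Request:
send_rows:
  increments:
    - [[0.065,-0.0085,0,0],[0.125,-0.0335,0,0],[0.177,-0.073,0,0],[0.2165,-0.125,0,0],[0.2415,-0.185,0,0],[0.25,-0.25,0,0]]

```text
clock: 8.93
tool_pos: [0.6131, 0.1287, 0.0735]
orientation: [180.0, 0.0, -12.9]
force: [-3.3, 1.8, 2.8]
opening: 0.0253
gripper_force: 30.0
```

Request:
send_rows:
  increments:
    - [[-0.0085,-0.065,0,0],[-0.0335,-0.125,0,0],[-0.073,-0.177,0,0],[-0.125,-0.2165,0,0],[-0.185,-0.2415,0,0],[-0.25,-0.25,0,0]]

```text
clock: 9.68
tool_pos: [0.5631, 0.0807, 0.0736]
orientation: [-179.9, -0.1, -12.9]
force: [1.0, 12.0, -3.9]
opening: 0.0251
gripper_force: 30.0
```

Request:
send_rows:
  increments:
    - [[-0.065,0.0085,0,0],[-0.125,0.0335,0,0],[-0.177,0.073,0,0],[-0.2165,0.125,0,0],[-0.2415,0.185,0,0],[-0.25,0.25,0,0],[-0.25,0.25,0,0],[-0.25,0.25,0,0]]

```text
clock: 10.68
tool_pos: [0.513, 0.1301, 0.0736]
orientation: [180.0, 0.0, -12.8]
force: [0.5, 0.9, -1.1]
opening: 0.0254
gripper_force: 30.0
```

Request:
send_rows:
  increments:
    - [[0,0,0,0],[0,0,0,0],[0,0,0,0],[0,0,0,0],[0,0,0.02,0],[0,0,0.15,0],[0,0,0.4,0],[0,0,0.55,0],[0,0,0.55,0]]
  jaw: 1

```text
clock: 11.8
tool_pos: [0.5146, 0.1308, 0.1866]
orientation: [-179.8, -0.2, -12.8]
force: [-0.4, -0.3, -0.6]
opening: 0.0874
gripper_force: 0.0
```

```bash
python3 look.py 4 crank_grip pointer_tip index handle_grip
```

```text
11.8 [0.5146 0.1308 0.1866] [-179.79   -0.24  -12.83] [-0.42 -0.34 -0.61] 0.08739571608992285
crank_grip scene 0.88 [238.7 460.7] [0.5096 0.1293 0.092 ]
crank_grip side 0.77 [190.4 274.7] [0.51   0.1243 0.092 ]
crank_grip wrist 0.71 [238.3 318.3] [0.5136 0.1297 0.092 ]
  tri [0.5106 0.1294 0.0895] [0.0023 0.0009 0.0021]
pointer_tip scene 0.71 [201.  262.8] [ 0.5321 -0.1977  0.035 ]
pointer_tip side 0.63 [345.2 334.3] [ 0.539  -0.1949  0.035 ]
  tri [ 0.5366 -0.1965  0.0395] [0.0019 0.0019]
index scene 0.98 [220.4 292.8] [ 0.5475 -0.1328  0.035 ]
index side 0.74 [309.5 328. ] [ 0.5468 -0.1285  0.035 ]
index wrist 0.87 [104.9 620.2] [ 0.5523 -0.1292  0.035 ]
  tri [ 0.5492 -0.1303  0.036 ] [0.0022 0.0028 0.0035]
handle_grip scene 0.63 [186.2 314. ] [ 0.5028 -0.1132  0.085 ]
handle_grip side 0.75 [286.9 296.7] [ 0.5017 -0.1154  0.085 ]
  tri [ 0.5018 -0.1138  0.0834] [0.0001 0.0001]
```

View pics/side4.png

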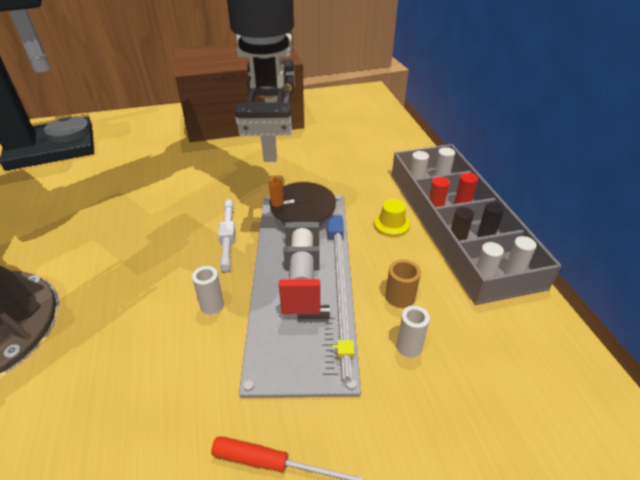

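The side view shows the knob back at its start, (192, 277), and the pointer further out at (347, 345). The index-to-pointer gap is about 67–68 mm, as expected. Next is the handle.

Request:
send_rows:
  increments:
    - [[-0.01,-0.15,0,0],[-0.02,-0.4,0,0],[-0.04,-0.65,0,0],[-0.05,-0.88,0,0],[-0.06,-0.98,0,0],[-0.06,-0.98,0,0]]
  jaw: 0.55

```text
clock: 13.3
tool_pos: [0.5009, -0.0672, 0.1836]
orientation: [-180.0, -0.0, -13.0]
force: [-0.1, -0.2, -0.1]
opening: 0.0486
gripper_force: 0.0
```

Request:
send_rows:
  increments:
    - [[0,-0.1,0,0],[0,-0.23,-0.1,0],[0,-0.23,-0.2,0],[0,-0.23,-0.25,0],[0,-0.23,-0.25,0],[0,-0.23,-0.25,0]]

```text
clock: 14.05
tool_pos: [0.5018, -0.1115, 0.1343]
orientation: [-180.0, -0.1, -12.8]
force: [1.1, 0.7, -0.6]
opening: 0.0484
gripper_force: 0.0
```

```bash
python3 look.py 5 index handle_grip pointer_tip
```

```text
14.05 [ 0.5018 -0.1115  0.1343] [-1.7999e+02 -6.0000e-02 -1.2800e+01] [ 1.09  0.73 -0.57] 0.04836059203384841
index scene 0.75 [220.1 292.2] [ 0.5474 -0.134   0.035 ]
index side 0.84 [309.6 328.2] [ 0.5471 -0.1287  0.035 ]
  tri [ 0.5476 -0.1323  0.0379] [0.0016 0.0016]
handle_grip scene 0.87 [188. 312.] [ 0.5075 -0.1146  0.085 ]
handle_grip side 0.83 [287.9 296. ] [ 0.5003 -0.1171  0.085 ]
handle_grip wrist 0.73 [249.3 323.7] [ 0.507  -0.1176  0.085 ]
  tri [ 0.5034 -0.1159  0.0807] [0.0009 0.0033 0.0024]
pointer_tip scene 0.69 [203.3 264.8] [ 0.5351 -0.1922  0.035 ]
pointer_tip side 0.6 [348.5 331.2] [ 0.5331 -0.1993  0.035 ]
pointer_tip wrist 0.65 [161.6 424.5] [ 0.5377 -0.198   0.035 ]
  tri [ 0.5346 -0.1965  0.0312] [0.0031 0.0007 0.0035]
```

View pics/wrist5.png

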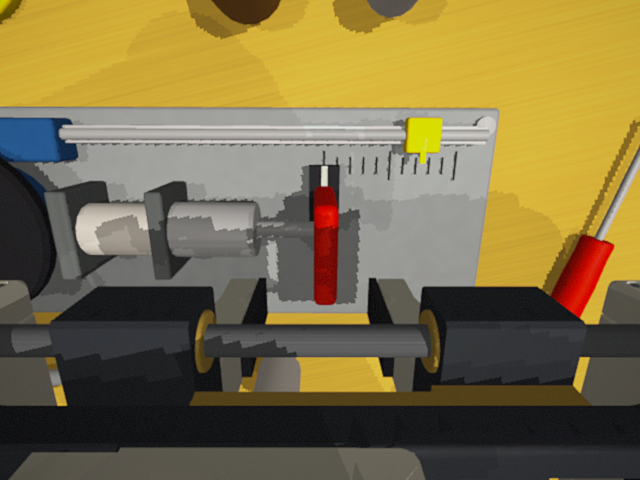

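The wrist view shows the tab between the fingers at columns 314–338, the index line end at about (167, 324) and the pointer nose at about (162, 423).

Request:
send_rows:
  increments:
    - [[0.015,-0.02,-0.08,0],[0.015,-0.02,-0.16,0],[0.015,-0.02,-0.25,0],[0.015,-0.02,-0.31,0],[0.015,-0.02,-0.31,0]]

```text
clock: 15.28
tool_pos: [0.5034, -0.1161, 0.0703]
orientation: [179.9, 0.1, -12.9]
force: [-1.3, 0.7, -0.1]
opening: 0.0477
gripper_force: 0.0
```

Request:
send_rows:
  increments:
    - [[0,0,0,0],[0,0,0,0],[0,0,0,0],[0,0,0,0],[0,0,0,0],[0,0,0,0],[0,0,0,0]]
  jaw: 0

```text
clock: 16.15
tool_pos: [0.504, -0.1169, 0.0719]
orientation: [179.9, -0.0, -12.8]
force: [0.4, -6.4, 0.7]
opening: 0.0138
gripper_force: 30.0
```

```bash
cat > gap.py <<'E'
from h import *
import sys
o=ctrl.get_obs(); print(o['clock'],o['tool_pos'].round(4),o['force'].round(2),round(o['opening'],4),o['gripper_force'])
ey=np.array([.222,.975,0])
for n in ['wrist','side','scene']:
    c=ctrl.calibration(n); snap(n,f'{n}{sys.argv[1]}.png'); P={}
    for t in ('index','pointer_tip'):
        r=ctrl.spot_point(t,n)
        if r: P[t]=at_z(c,r[0]['pixel'],.035); print(n,t,round(r[0]['conf'],2),np.round(r[0]['pixel'],1),P[t].round(4))
    if len(P)==2: print('   gap',(P['index']-P['pointer_tip'])@ey)
E
python3 gap.py 6
```

```text
16.15 [ 0.504  -0.1169  0.0719] [ 0.35 -6.44  0.73] 0.0138 29.98924881219864
wrist index 0.6 [185.4 315.6] [ 0.5505 -0.1276  0.035 ]
wrist pointer_tip 0.76 [180.3 444.3] [ 0.5376 -0.1963  0.035 ]
   gap 0.0698246057258551
side index 0.62 [308.9 330.8] [ 0.5514 -0.1284  0.035 ]
side pointer_tip 0.82 [345.9 332.4] [ 0.536  -0.1954  0.035 ]
   gap 0.06877890712465011
scene index 0.8 [222.9 293.4] [ 0.5516 -0.1297  0.035 ]
scene pointer_tip 0.54 [202.4 262.6] [ 0.5349 -0.1966  0.035 ]
   gap 0.06892542118527578
```

Request:
send_rows:
  increments:
    - [[-0.006,-0.025,0,0],[-0.016,-0.07,0,0],[-0.027,-0.12,0,0],[-0.038,-0.17,0,0],[-0.05,-0.22,0,0],[-0.06,-0.265,0,0],[-0.0655,-0.288,0,0],[-0.0666,-0.2925,0,0],[-0.0666,-0.2925,0,0],[-0.0666,-0.2925,0,0]]

```text
clock: 17.85
tool_pos: [0.4912, -0.1731, 0.0719]
orientation: [-179.9, -0.0, -12.9]
force: [-1.8, 12.1, 6.2]
opening: 0.014
gripper_force: 30.0
```

```bash
python3 gap.py 7; python3 -c "
import cv2;i=cv2.imread('pics/wrist7.png');cv2.imwrite('pics/w7c.png',cv2.resize(i[120:270,240:440],None,fx=4,fy=4,interpolation=0))"
```

```text
17.85 [ 0.4912 -0.1731  0.0719] [-1.81 12.05  6.15] 0.014 29.9924236536026
wrist index 0.6 [185.9 315.7] [ 0.5373 -0.1836  0.035 ]
wrist pointer_tip 0.73 [182.8 339.7] [ 0.5361 -0.1967  0.035 ]
   gap 0.013044589412434054
side index 0.58 [341.1 329.9] [ 0.5346 -0.1864  0.035 ]
scene index 0.67 [204.9 264.9] [ 0.538  -0.1905  0.035 ]
scene pointer_tip 0.58 [202.2 261.8] [ 0.5351 -0.1981  0.035 ]
   gap 0.008003578912275197
```

View pics/w7c.png

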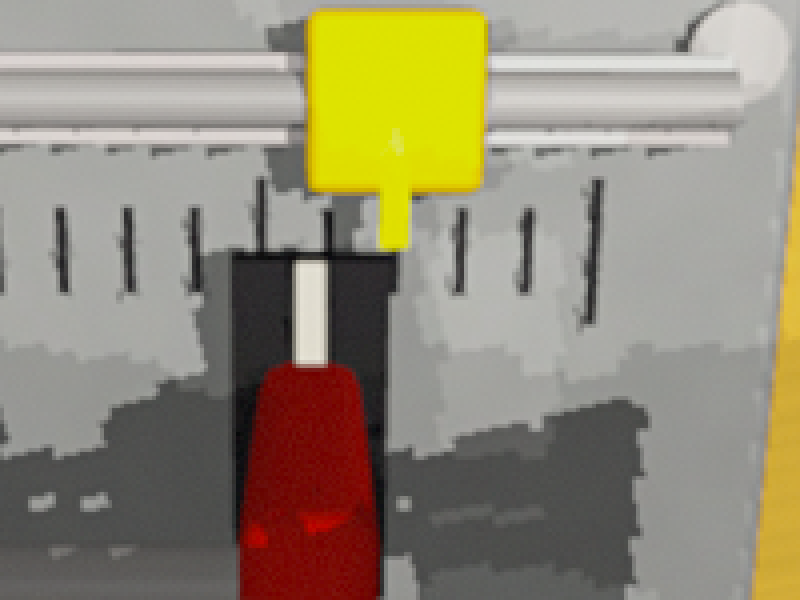

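The crop shows the index line at column 317.7 and the pointer nose at 338.5. That is 20.8 px, or about 11.3 mm still to go.

Request:
send_rows:
  increments:
    - [[-0.003,-0.014,0,0],[-0.0065,-0.028,0,0],[-0.0095,-0.042,0,0],[-0.0115,-0.051,0,0],[-0.0125,-0.054,0,0],[-0.0125,-0.054,0,0]]

```text
clock: 19.05
tool_pos: [0.4887, -0.1836, 0.0719]
orientation: [-179.9, -0.0, -12.9]
force: [-1.5, 13.2, 6.6]
opening: 0.0141
gripper_force: 30.0
```

```bash
python3 gap.py 8; python3 -c "
import cv2;i=cv2.imread('pics/wrist8.png');cv2.imwrite('pics/w8c.png',cv2.resize(i[120:270,240:440],None,fx=4,fy=4,interpolation=0))"
```

```text
19.05 [ 0.4887 -0.1836  0.0719] [-1.47 13.16  6.57] 0.0141 29.993664622306824
wrist index 0.61 [186.7 315.8] [ 0.5345 -0.1941  0.035 ]
wrist pointer_tip 0.66 [179.5 321.4] [ 0.5376 -0.1979  0.035 ]
   gap 0.003041309470252367
side index 0.49 [346.9 330.9] [ 0.5334 -0.1965  0.035 ]
side pointer_tip 0.73 [238.7 229. ] [0.4132 0.0756 0.035 ]
   gap -0.23863063030584195
scene index 0.63 [202.4 260.9] [ 0.5361 -0.1993  0.035 ]
scene pointer_tip 0.64 [200.5 263.5] [ 0.5307 -0.1971  0.035 ]
   gap -0.0009378926752698745
```

View pics/w8c.png

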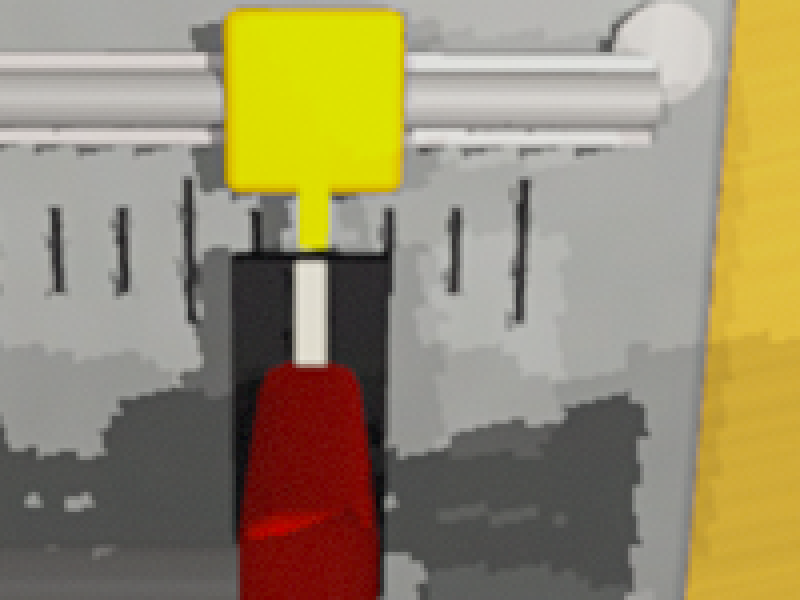

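The index line (col 311 of the crop) and the pointer nose (col 314) now agree within 0.5 mm. I'll hold there, then ease the handle back.

Request:
send_rows:
  increments:
    - [[0,0,0,0],[0,0,0,0],[0,0,0,0],[0,0,0,0],[0,0,0,0],[0,0,0,0],[0,0,0,0],[0,0,0,0],[0,0,0,0],[0,0,0,0],[0,0,0,0],[0,0,0,0]]

```text
clock: 21.0
tool_pos: [0.4887, -0.1836, 0.0719]
orientation: [-179.9, -0.0, -12.8]
force: [-1.0, 13.5, 6.2]
opening: 0.014
gripper_force: 30.0
```

Request:
send_rows:
  increments:
    - [[0,0,0,0],[0,0,0,0],[0,0,0,0],[0,0,0,0],[0,0,0,0],[0,0,0,0],[0,0,0,0],[0,0,0,0],[0,0,0,0],[0,0,0,0],[0,0,0,0],[0,0,0,0]]

```text
clock: 22.5
tool_pos: [0.4887, -0.1836, 0.0719]
orientation: [-179.9, -0.0, -12.8]
force: [-1.6, 13.5, 6.0]
opening: 0.0138
gripper_force: 30.0
```

Request:
send_rows:
  increments:
    - [[0.002,0.008,0,0],[0.005,0.022,0,0],[0.009,0.04,0,0],[0.013,0.058,0,0],[0.017,0.076,0,0],[0.021,0.094,0,0],[0.0255,0.112,0,0],[0.03,0.13,0,0],[0.034,0.148,0,0],[0.038,0.166,0,0],[0.042,0.184,0,0],[0.046,0.2,0,0]]

```text
clock: 24.0
tool_pos: [0.4978, -0.1443, 0.0719]
orientation: [-179.9, -0.0, -12.8]
force: [-1.8, 7.5, 5.5]
opening: 0.0136
gripper_force: 30.0
```

Request:
send_rows:
  increments:
    - [[0.004,0.018,0,0],[0.008,0.036,0,0],[0.012,0.054,0,0],[0.016,0.072,0,0],[0.02,0.09,0,0],[0.024,0.106,0,0],[0.027,0.12,0,0],[0.03,0.132,0,0],[0.032,0.142,0,0],[0.033,0.1465,0,0],[0.033,0.1465,0,0],[0.033,0.1465,0,0]]

```text
clock: 25.5
tool_pos: [0.5041, -0.1169, 0.0719]
orientation: [179.9, -0.0, -12.8]
force: [-1.6, -5.7, 5.1]
opening: 0.0143
gripper_force: 30.0
```

```bash
python3 gap.py 9
```

```text
25.5 [ 0.5041 -0.1169  0.0719] [-1.62 -5.69  5.1 ] 0.0143 29.990957379341125
wrist index 0.64 [184.4 314.9] [ 0.5511 -0.1273  0.035 ]
wrist pointer_tip 0.78 [181.3 444.9] [ 0.537  -0.1965  0.035 ]
   gap 0.07057885233568711
side index 0.81 [307.3 328.1] [ 0.5481 -0.1242  0.035 ]
side pointer_tip 0.56 [346.3 333.2] [ 0.5369 -0.1963  0.035 ]
   gap 0.07278157452731163
scene index 0.95 [222.1 293.5] [ 0.5501 -0.1303  0.035 ]
scene pointer_tip 0.79 [201.2 263.1] [ 0.5323 -0.197   0.035 ]
   gap 0.06903426668376587
```

The handle is at home, pressed lightly against its stop. Now release and lift away.

Request:
send_rows:
  increments:
    - [[0,0,0,0],[0,0,0,0],[0,0,0,0],[0,0,0,0],[0,0,0,0],[0,0,0,0]]
  jaw: 0.5

```text
clock: 26.7
tool_pos: [0.5042, -0.1159, 0.0716]
orientation: [-180.0, -0.0, -12.8]
force: [-1.4, 0.1, -0.3]
opening: 0.0436
gripper_force: 0.0
```

Request:
send_rows:
  increments:
    - [[0,0,0.03,0],[0,0,0.12,0],[0,0,0.3,0],[0,0,0.5,0],[0,0,0.7,0],[0,0,0.75,0],[0,0,0.75,0]]

```text
clock: 27.58
tool_pos: [0.5043, -0.1159, 0.2222]
orientation: [-180.0, -0.1, -12.9]
force: [0.1, -0.2, 0.1]
opening: 0.0437
gripper_force: 0.0
```

```bash
python3 gap.py 10
```

```text
27.575 [ 0.5043 -0.1159  0.2222] [ 0.13 -0.2   0.07] 0.0437 0.0
wrist index 0.67 [158.2 320. ] [ 0.5508 -0.13    0.035 ]
wrist pointer_tip 0.97 [155.9 393.6] [ 0.5375 -0.1978  0.035 ]
   gap 0.06908152939406266
side index 0.72 [299.  401.6] [ 0.6657 -0.1359  0.035 ]
side pointer_tip 0.85 [344.7 332.5] [ 0.5366 -0.1934  0.035 ]
   gap 0.08472943432751986
scene index 0.68 [220.7 294.1] [ 0.5472 -0.1306  0.035 ]
scene pointer_tip 0.51 [202.9 263.9] [ 0.5349 -0.1941  0.035 ]
   gap 0.06460729178852273
```

View pics/scene10.png

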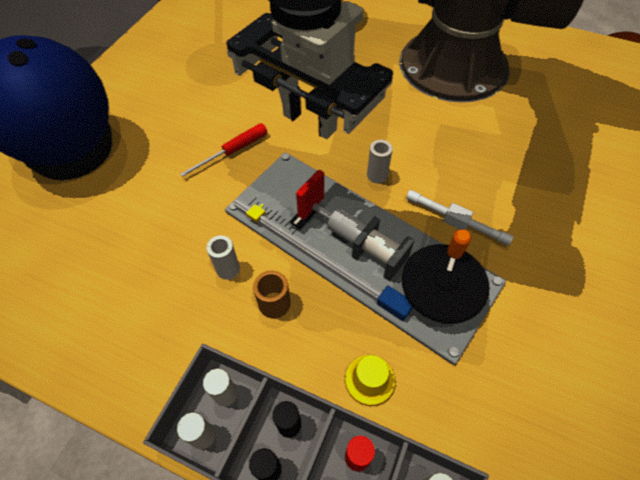

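The handle is home at (190, 310), the knob is back at (240, 459), the pointer is out at (212, 257), the loose things have not moved and the gripper is clear.

```bash
python3 -c "
from plant import ctrl; print(ctrl.close_job())"
```

```text
the job is handed in; nothing more can be done
None
```

The proof pull is done and handed in at about 28 s: the wheel went one full clockwise turn with the knob back at its start, the handle was held within about 0.5 mm of the pointer for over 3 s, then eased home and released, and the loose things were not moved.

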